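# Pull-test the new pegs and hang the spare template on the sound one

### The arm

A 6-joint arm with a two-finger parallel gripper is mounted at the origin on the work surface. World frame = base frame: x ahead of the robot, y to its left, z up, the work surface at z = 0. Lengths are in m, angles in rad, forces in N, time in s.
With the tool pointing down it reaches from about 0.275 to 0.75 m from the base axis. Payload 10.2 kg.
Tool frame: the origin (TCP) lies at the very end of the fingers, on their centre line; the grasp point (between the pads) lies 19 mm behind it; z points along the fingers, y is the line along which they close (so a half turn about z gives the same grasp; the last joint's range is limited). The gripper opens to 85 mm and grips with 20 to 120 N. Pads are 22 mm wide; open, the fingers measure 114 mm over their backs; the gripper's body (76 mm by 85 mm) begins 54 mm behind the grasp point. The pads swing forward as they close: fully open they stand 13 mm farther back than shut.
Start: joints at [-1.478, 0.313, 1.498, -0, 1.331, -0.223], TCP at [0.163, -0.499, 0.198] pointing down, gripper open.
Joint ranges: [-2.94, 2.94], [-0.97, 2.17], [0.19, 2.56], [-1.23, 4.37], [0.02, 3.11], [-2.88, 2.88]. Speed limits (rad/s): [2.39, 2.39, 3.01, 3.14, 3.14, 3.14].

### API

Orientations are given as a rotation vector (axis times angle).
In Python, from rig import manip, camrig gives the robot as it stands (manip), with the cameras (camrig).
- The arm moves only by the shell command python3 jog.py 'ROWS' [OPENING]. ROWS is rows parted by semicolons, their numbers by spaces, 1 to 12 of them, each of 6 numbers: dx, dy, dz in m, then a rotation vector rx, ry, rz in rad; each row shifts and turns the commanded pose from where the row before left it, along the tool's axes as they then stand; what a row does not reach is not made up. A row lasts 1/12 s, in which the tool goes at most 0.0417 m and 0.125 rad, less where a joint would pass 70% of its speed; a pose out of reach is approached as far as the arm can. OPENING is the finger opening in m, set as the command begins (- or left out keeps the last). The fingers move at their own pace and stop on an object; the grip force is fixed at half the most. Time passes only in rows, so rows that do not move let the fingers close. It prints the time, the measured TCP pose, the force, the opening and the grip force at its end.
- manip.get_state(): the state, without advancing time (a new reading comes with each control period).
- camrig.camera(name): name is "side" or "top"; returns a dict with "pixels" (400x640x3 uint8, blue, green, red), "fx", "fy", "cx", "cy" (pixels), "rvec" (rotation vector, rad) and "tvec" (3), from world to camera coordinates, as OpenCV has them. Camera axes: x right, y down, z forward; pixel columns grow to the right and rows downward; lengths in m; the calibration is good to about 2 mm. A picture is of the moment at which its call begins. There is no depth.
- manip.sign_off(): hands the job in; it is judged then, once.
The state is a dict: "t": time; "qpos": joint angles; "qd": joint speeds; "effort": joint torques, N m; "position": TCP position; "eef_rot": TCP orientation; "ft_force": force on the tool from outside, world axes, zero at the start; "ft_torque": the same for the moment, N m; "opening": finger opening in m; "finger_force": force on a finger pad.
Only numpy, scipy, OpenCV 4.12 (cv2) and the standard library are available. Lean on these libraries where they do the work, as an engineer would, in place of code of your own. Each camera call takes 0.05 s, during which the arm holds its last target. There are 200 camera calls.

### The job

One of the two pegs on the sloping panels is glued in and the other was never glued: pull each straight out of its panel with slowly rising force, up to about 14 N and never above 20 N, to find which holds; leave the unglued one standing drawn out as far as it comes. Once the glued peg has stood its pull, hang the spare template on it, flat on top of the template already there and with its tail down the slope in the same way. Leave the other two templates hanging as they are and everything else on the bench alone.

Things in the scene. Friction and masses are not known exactly. Their poses are not given: they have to be found in the camera images.
- panel_a: Plywood panel 220 x 120 mm on a fixed wooden stand, its face sloping 0.6 rad to the table, down towards the robot's left, with a wooden peg standing square out of it and a template hanging on the peg. Origin: centre of the peg's root on the panel's face, 100 mm above the table; x up the slope, y level, z square out of the face = peg axis. The face reaches from x = -155 to +65 mm.
- panel_b: Same as panel_a, with the other peg.
- peg_a_head (a point): Centre of the head of panel_a's peg, 60 mm out from the face when home. Turned wood: round neck 18 mm across up to 44 mm from the face, round straight-sided head 30 mm across from 50 to 70 mm, top at 74 mm. Both pegs look alike; which one is glued cannot be seen.
- peg_b_head (a point): The same on panel_b's peg.
- peg_a (a joint): How far panel_a's peg has come out of its face board (m): 0 = home, stop at 0.025. The glued one stays within 0.5 mm of home; the unglued one drags with about 4 N, slides to its stop and stays where it is left.
- peg_b (a joint): How far panel_b's peg has come out of its face board (m): 0 = home, stop at 0.025. The glued one stays within 0.5 mm of home; the unglued one drags with about 4 N, slides to its stop and stays where it is left.
- flex_a (a joint): How far panel_a's thin face board, peg and all, is bowed out along the panel's +z by a pull on the peg (m): 0 at rest, about 1 mm per 12 N on either panel; springs back. (The unglued peg also pulls on its board once it is at its stop.)
- flex_b (a joint): How far panel_b's thin face board, peg and all, is bowed out along the panel's +z by a pull on the peg (m): 0 at rest, about 1 mm per 12 N on either panel; springs back. (The unglued peg also pulls on its board once it is at its stop.)
- template_a: Brown hardboard template 10 mm thick, 180 mm long: square head 72 x 72 mm with a square 44 x 44 mm slot, straight tail 36 mm wide with a round end along -x, from x = -36 to -144 mm. Origin: centre of the slot on the underside; x from tail to head, z out of the upper face; 40 to 85 g, balanced near x = -42 mm. Hangs on panel_a's peg, flat on the panel, tail down the slope.
- template_b: A like template, hanging in the same way on the peg of panel_b.
- spare: A like template (same sizes, same frame), lying flat on the table between the two panels, tail towards the robot: the one to hang up.
- spare_tail (a point): Middle of the round end of the spare template's tail, at x = -126 mm, z = 5 mm in its frame.
- bottle: Clear bottle with a yellow cap, 66 mm across, 200 mm tall; a bystander, to be left alone. Origin at its underside, middle.
- paint_jar: Small paint jar 48 mm across, 55 mm tall; a bystander, to be left alone. Origin at its underside, middle.
- cap: Black screw cap 40 mm across, 14 mm tall; a bystander, to be left alone. Origin at its underside, middle.
- brush: Paint brush 180 mm long, lying; a bystander, to be left alone. Origin at its underside.
- hammer: Hammer, lying; a bystander, to be left alone. Origin at its underside.
- offcut: Thin plywood offcut 160 x 90 x 6 mm; a bystander, to be left alone. Origin at its underside, middle.
- ruler: Purple ruler 200 x 30 x 4 mm; a bystander, to be left alone. Origin at its underside, middle.

How it is judged:
By the outcome, as a careful person would: the job done as asked, in the order asked, and still so for the second after the job is handed in, with the robot touching nothing.
It also fails if it takes over 72 s, if anything falls off the work surface, if the arm or the gripper's body presses on something with over 40 N, if the wrist force passes 120 N, or if a joint passes its speed limit or range.

## Working session

There is one attempt and no reset: what is moved stays moved. The work goes in short steps, Python scripts to look and compute and a shell command to move; the robot and the scene stay as the last step left them, time stands still between calls to the robot, and variables do not carry over. Pictures are saved under pics/ and viewed, at most 10 in all, crops included, and the job is handed in when it is done.

```bash
ls; mkdir -p pics
python3 - <<'E'
from rig import manip, camrig
import cv2,numpy as np,pickle
s=manip.get_state();print(s['t'],s['position'],s['eef_rot'],s['opening'],s['ft_force'])
for n in("side","top"):
    c=camrig.camera(n);cv2.imwrite(f'pics/{n}0.png',c['pixels']);pickle.dump(c,open(f'{n}0.pkl','wb'))
    R=cv2.Rodrigues(np.array(c['rvec']))[0];print(n,c['fx'],c['cx'],c['cy'],'pos',-R.T@np.array(c['tvec']),R.round(3).tolist())
E
```

```text
jog.py
pics
rig.py
0.0 [ 0.16302295 -0.49869603  0.19718769] [-3.10106408e+00 -4.93829929e-01 -1.47876883e-04] 0.08567844033774237 [ 0.04467471 -0.06179729  0.12897725]
side 402.7415329184036 317.9494013764681 201.32490318419758 pos [ 0.46165103 -0.94324959  0.75670243] [[0.989, -0.146, 0.005], [-0.081, -0.577, -0.813], [0.121, 0.804, -0.583]]
top 395.6812152875046 321.5923385827212 202.27268718631677 pos [ 0.51896247 -0.06145353  1.2464963 ] [[0.022, -1.0, 0.019], [-0.999, -0.023, -0.045], [0.045, -0.018, -0.999]]
```

View pics/side0.png

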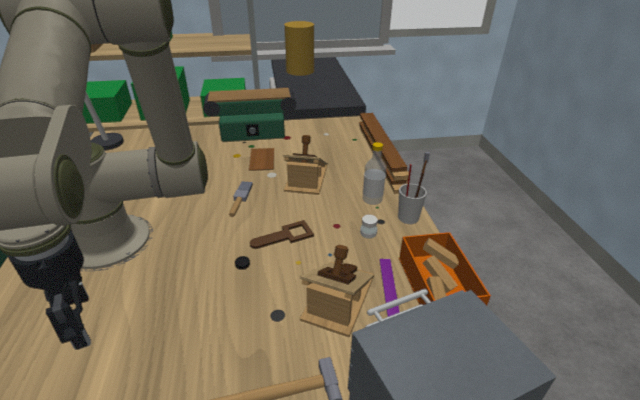

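View pics/top0.png

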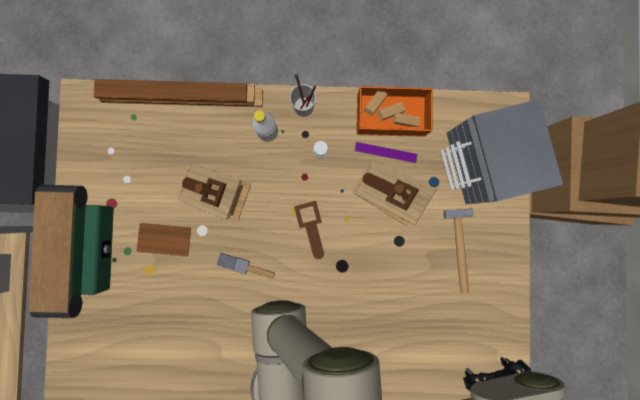

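The side view shows panel pegs at about (306,142) and (340,252), with the spare's slot at (299,232). The top view shows pegs at about (212,190) and (402,190), with the spare's slot at (307,214) and its tail end at (318,254). I'll enlarge both views.

Run:
```python
import cv2,numpy as np
t=cv2.imread('pics/top0.png');s=cv2.imread('pics/side0.png')
def crop(i,x,y,w,h,k): 
    o=cv2.resize(i[y:y+h,x:x+w],None,fx=k,fy=k,interpolation=cv2.INTER_CUBIC)
    for g in range((x+9)//10*10,x+w,10):
        cv2.line(o,((g-x)*k,0),((g-x)*k,6),(255,255,255),1); 
        if g%20==0: cv2.putText(o,str(g),((g-x)*k-10,16),0,.35,(0,255,255),1)
    for g in range((y+9)//10*10,y+h,10):
        cv2.line(o,(0,(g-y)*k),(6,(g-y)*k),(255,255,255),1); cv2.putText(o,str(g),(8,(g-y)*k+4),0,.35,(0,255,255),1)
    return o
a=crop(t,170,150,90,70,4);b=crop(t,350,150,90,80,5)
A=np.zeros((600,800,3),np.uint8)
def put(o,x,y): A[y:y+o.shape[0],x:x+o.shape[1]]=o[:600-y,:800-x]
put(crop(t,175,155,80,60,5),0,0);put(crop(t,350,150,80,75,5)[:300],400,0)
put(crop(s,275,130,60,60,5),0,300);put(crop(s,295,240,80,60,5),300,300)
cv2.imwrite('pics/c1.png',A)
B=np.zeros((600,800,3),np.uint8);A=B
put(crop(t,285,195,50,70,8),0,0);put(crop(s,245,215,70,40,5),420,0)
cv2.imwrite('pics/c2.png',A)
```

```text
(no output)
```

View pics/c1.png

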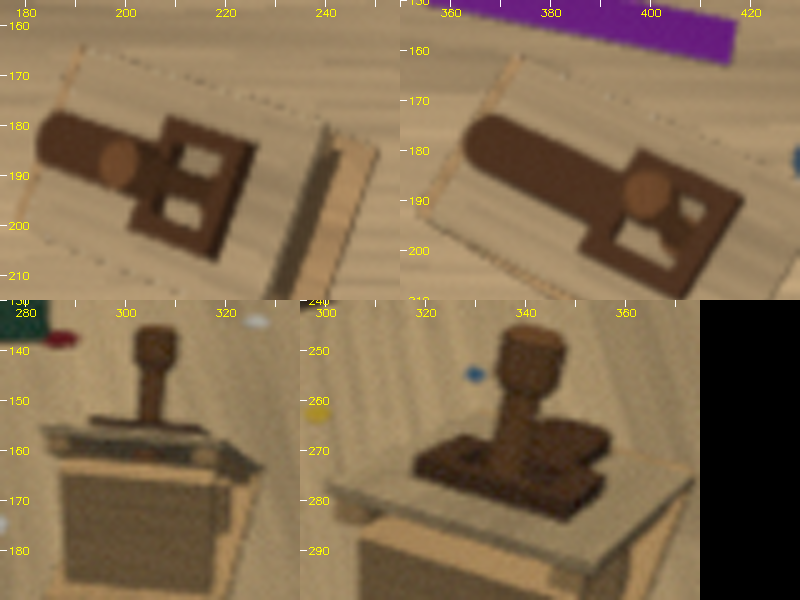

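View pics/c2.png

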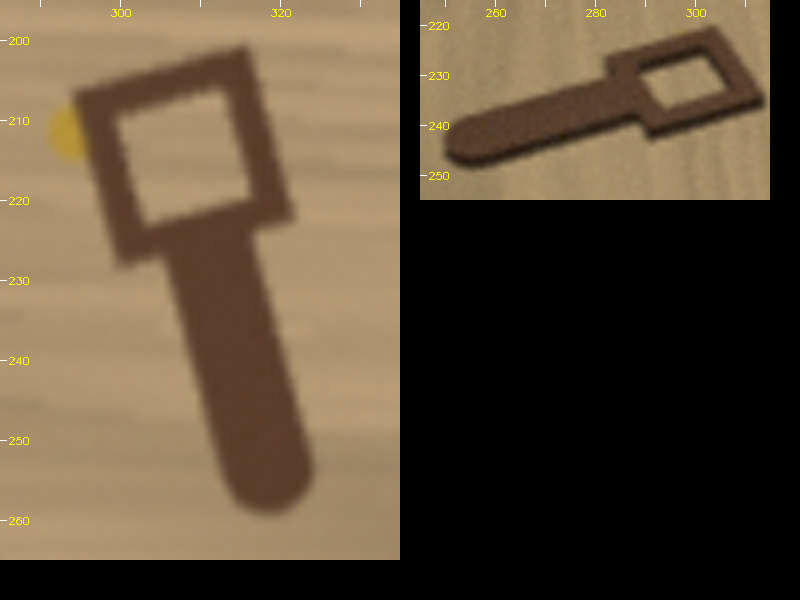

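The crops give these head-top discs:
- **Left peg:** top view (198.5,187.5), side view (306.5,136).
- **Right peg:** top view (399.5,188.5), side view (341.5,242).

Panel corners and the spare's outline are also readable, so I'll triangulate and fit.

```bash
cat > h.py <<'E'
import numpy as np,cv2,pickle
from scipy.spatial.transform import Rotation as Ro
from scipy.optimize import least_squares
C={n:pickle.load(open(n+'0.pkl','rb')) for n in('side','top')}
def proj(n,P):
    c=C[n];K=np.array([[c['fx'],0,c['cx']],[0,c['fy'],c['cy']],[0,0,1]])
    return cv2.projectPoints(np.array(P,float).reshape(-1,1,3),np.array(c['rvec']),np.array(c['tvec']),K,None)[0][:,0]
def tri(uv):
    f=lambda p:np.concatenate([proj(n,[p])[0]-q for n,q in uv.items()])
    r=least_squares(f,[.5,0,.1]);return r.x,r.fun
def panelR(yaw,a=.6): # yaw: world heading of horizontal up-slope direction
    return (Ro.from_euler('z',yaw)*Ro.from_euler('y',-a)).as_matrix()
def local(o,yaw,P,a=.6): return np.array(o)+np.array(P)@panelR(yaw,a).T
E
cat > m.py <<'E'
from h import *
np.set_printoptions(precision=4,suppress=True)
HT=[0,0,.074]
F={'L':[('top',HT,(198.5,187.5)),('side',HT,(306.5,136.5)),('top',[-.155,-.06,0],(192,164.8)),('top',[.065,-.06,0],(240,180))],
   'R':[('top',HT,(399.5,188.5)),('side',HT,(341.5,242)),('top',[-.155,-.06,0],(373.6,161)),('top',[-.155,.06,0],(354,193)),('side',[.065,.06,0],(301,277.5)),('side',[.065,-.06,0],(353,294))]}
for k,f in F.items():
    print(k,'tri head top',tri({n:q for n,_,q in f[:2]}))
    g=lambda p:np.concatenate([(proj(n,[local(p[:3],p[3],P)])[0]-q) for n,P,q in f])
    best=min((least_squares(g,[.5,.2 if k=='L' else -.2,.1,y],loss='soft_l1') for y in(-2.2,-1.6,-1)),key=lambda r:r.cost)
    print(best.x,best.fun.reshape(-1,2),'headc',local(best.x[:3],best.x[3],[0,0,.06]))
S=[('top',[.036,.036,.01],(294.5,207)),('top',[.036,-.036,.01],(315.8,201)),('top',[-.036,.036,.01],(300.5,228)),('top',[-.036,-.036,.01],(321.5,221.8)),('top',[-.144,0,.01],(318.7,259)),
('side',[-.144,0,.01],(250,242.5)),('side',[.036,.036,.01],(283,226)),('side',[.036,-.036,.01],(304,220.5)),('side',[-.036,-.036,.01],(313.5,233.5)),]
# side order guess checked by residual
S[6]=('side',[-.036,.036,.01],(282,226));S[7]=('side',[.036,.036,.01],(304,220.5));S[8]=('side',[.036,-.036,.01],(313.5,233.5))
g=lambda p:np.concatenate([(proj(n,[np.array(p[:3])+Ro.from_euler('z',p[3]).apply(P)])[0]-q) for n,P,q in S])
b=least_squares(g,[.5,0,0,0],loss='soft_l1');print('spare',b.x,b.fun.reshape(-1,2))
E
python3 m.py
```

```text
L tri head top (array([0.602 , 0.2581, 0.1539]), array([ 0.0365, -0.3158, -0.3815,  0.0258]))
[ 0.6525  0.2241  0.0885 -1.1591] [[ -0.6378 -12.4221]
 [  9.5518   0.0119]
 [  1.082   43.6868]
 [ -0.2662   2.922 ]] headc [0.639  0.2552 0.138 ]
R tri head top (array([ 0.6114, -0.2937,  0.171 ]), array([ 0.0687, -0.4502, -0.3629,  0.0359]))
[ 0.6351 -0.327   0.0906 -1.0005] [[ -2.0976  -0.2935]
 [ -0.38     5.9932]
 [  0.7305  61.4243]
 [  0.3834  -3.0756]
 [ 89.6461 -10.9968]
 [ -1.183    0.0726]] headc [ 0.6168 -0.2985  0.1401]
spare [ 0.5372 -0.0421 -0.0026  0.2684] [[-0.5794 -1.3845]
 [ 0.4375 -0.9568]
 [-1.029  -0.0324]
 [ 0.3284  0.5442]
 [ 0.3624 -0.168 ]
 [-0.8972  0.5599]
 [-0.6044 -0.1747]
 [ 0.0735 -0.7076]
 [ 0.0472  0.571 ]]
```

```bash
sed -i '/^F=/,/^   /{s/-\.06,0\]/@,0]/g;s/,\.06,0\]/,-.06,0]/g;s/@,0\]/.06,0]/g}' m.py; python3 m.py
```

```text
L tri head top (array([0.602 , 0.2581, 0.1539]), array([ 0.0365, -0.3158, -0.3815,  0.0258]))
[ 0.5878  0.2194  0.0923 -1.8818] [[-0.3345  0.1837]
 [-0.828   0.0596]
 [ 0.5762 -0.2882]
 [-0.0684 -0.5451]] headc [0.5982 0.2517 0.1418]
R tri head top (array([ 0.6114, -0.2937,  0.171 ]), array([ 0.0687, -0.4502, -0.3629,  0.0359]))
[ 0.5925 -0.3283  0.0925 -2.0987] [[-1.8054 -0.7346]
 [ 0.1691  5.4338]
 [ 0.6646  0.2417]
 [ 0.5881  0.4768]
 [-1.336  -0.5047]
 [ 0.751  -0.6354]] headc [ 0.6096 -0.299   0.142 ]
spare [ 0.5372 -0.0421 -0.0026  0.2684] [[-0.5794 -1.3845]
 [ 0.4375 -0.9568]
 [-1.029  -0.0324]
 [ 0.3284  0.5442]
 [ 0.3624 -0.168 ]
 [-0.8972  0.5599]
 [-0.6044 -0.1747]
 [ 0.0735 -0.7076]
 [ 0.0472  0.571 ]]
```

```bash
sed -i "s/(341.5,242)/(341.4,247)/;s/('top',\[.065,.06,0\],(240,180))\]/('top',[.065,.06,0],(240,180)),('side',[.065,-.06,0],(283,155.6))]/" m.py
sed -i "s/for n,P,q in f\])/for n,P,q in f]+[[(p[2]-.1)*600]])/;s/best.fun.reshape/best.fun[:-1].reshape/" m.py; python3 m.py|grep -v spare
```

```text
L tri head top (array([0.602 , 0.2581, 0.1539]), array([ 0.0365, -0.3158, -0.3815,  0.0258]))
[ 0.589   0.216   0.0985 -1.8546] [[ 0.1595 -0.0059]
 [-0.7102 -1.22  ]
 [ 0.2366 -0.0261]
 [ 0.3915 -1.8325]
 [-0.731  -1.1342]] headc [0.5985 0.2485 0.148 ]
R tri head top (array([ 0.6117, -0.2962,  0.1587]), array([ 0.0253, -0.1662, -0.1332,  0.0131]))
[ 0.5918 -0.3315  0.097  -2.0952] [[-0.3409 -0.5371]
 [ 0.2499 -0.0864]
 [ 1.7619  0.367 ]
 [ 1.7339  0.7876]
 [-1.5103 -0.7562]
 [ 0.9968 -0.9354]] headc [ 0.6088 -0.3022  0.1465]
 [ 0.4375 -0.9568]
 [-1.029  -0.0324]
 [ 0.3284  0.5442]
 [ 0.3624 -0.168 ]
 [-0.8972  0.5599]
 [-0.6044 -0.1747]
 [ 0.0735 -0.7076]
 [ 0.0472  0.571 ]]
```

```bash
cat > m2.py <<'E'
exec(open('m.py').read().split('for k,f')[0])
T={'L':[(209.4,178),(226.4,184),(218,207.6),(200.6,200.6)],'R':[(398,180),(418.6,190),(407,209.4),(385.6,200)]}
for k,f in F.items():
    def g(p):
        o=[(proj(n,[local(p[:3],p[3],P)])[0]-q) for n,P,q in f]
        o+=[(proj('top',[local(p[:3],p[3],[p[4]+a*.036,b*.036,.01])])[0]-q) for (a,b),q in zip([(-1,1),(1,1),(1,-1),(-1,-1)],T[k])]
        return np.concatenate(o+[[(p[2]-.1)*600]])
    b=least_squares(g,[.59,.22 if k=='L' else -.33,.1,-2,-.013],loss='soft_l1')
    print(k,b.x,b.fun[:-1].reshape(-1,2).round(1).tolist(),'headc',local(b.x[:3],b.x[3],[0,0,.06]))
E
python3 m2.py
cat >> h.py <<'E'
def plan(pos,R,n=0):
    """rows: print turn (rotvec in tool axes) then shift in the target's tool axes"""
    from rig import manip, camrig
    s=manip.get_state();Rc=Ro.from_rotvec(s['eef_rot']);Rt=Ro.from_matrix(R)
    rv=(Rc.inv()*Rt).as_rotvec();d=np.array(pos)-s['position']
    print('t',round(s['t'],2),'turn',rv.round(4),'min rows',round(np.linalg.norm(rv)/.125,1))
    print('shift in current axes',Rc.inv().apply(d).round(4),'in target axes',(R.T@d).round(4),'len',np.linalg.norm(d).round(3),'f',s['ft_force'].round(2),'q',np.round(s['qpos'],2))
def toolR(yaw): # tool x down the slope, y = panel y, z into the panel
    p=panelR(yaw);return np.c_[-p[:,0],p[:,1],-p[:,2]]
E
```

```text
L [ 0.5879  0.2168  0.0984 -1.871  -0.0097] [[-0.1, 0.1], [-0.9, -1.3], [0.5, -0.2], [0.3, -1.1], [-1.3, -1.4], [0.4, 0.1], [-0.5, -0.8], [-0.5, -0.4], [1.1, 0.7]] headc [0.598  0.2491 0.1479]
R [ 0.5914 -0.331   0.0964 -2.0951 -0.0121] [[-0.6, -0.4], [0.0, -0.1], [1.5, 0.5], [1.5, 0.9], [-1.7, -0.7], [0.7, -0.9], [0.3, -0.6], [0.4, -1.3], [-0.8, 0.7], [0.3, -0.0]] headc [ 0.6084 -0.3016  0.146 ]
```

Run:
```python
from h import *
R=toolR(-2.095);h=np.array([.608,-.3015,.148]);plan(h+ -R[:,2]*.10,R)
```

```text
t 0.1 turn [-0.2201 -0.5734 -0.7081] min rows 7.5
shift in current axes [ 0.5263 -0.0871 -0.033 ] in target axes [ 0.3526  0.2865 -0.2815] len 0.534 f [ 0.79  0.66 -1.68] q [-1.48  0.31  1.5  -0.    1.33 -0.22]
```

```bash
python3 jog.py '0.04 -0.007 -0.003 0 0 0;0.04 -0.007 -0.003 0 0 0;0.04 -0.007 -0.003 0 0 0;0.04 -0.007 -0.003 0 0 0;0.04 -0.007 -0.003 0 0 0;0.04 -0.007 -0.003 0 0 0;0.04 -0.007 -0.003 0 0 0;0.04 -0.007 -0.003 0 0 0;0.04 -0.007 -0.003 0 0 0;0.04 -0.007 -0.003 0 0 0;0.04 -0.007 -0.003 0 0 0;0.04 -0.007 -0.003 0 0 0' 0.085; python3 jog.py '0.04 0 0 0 0 0;0 0 0 -0.0275 -0.0717 -0.0885;0 0 0 -0.0275 -0.0717 -0.0885;0 0 0 -0.0275 -0.0717 -0.0885;0 0 0 -0.0275 -0.0717 -0.0885;0 0 0 -0.0275 -0.0717 -0.0885;0 0 0 -0.0275 -0.0717 -0.0885;0 0 0 -0.0275 -0.0717 -0.0885;0 0 0 -0.0275 -0.0717 -0.0885;0 0 0 0 0 0;0 0 0 0 0 0' 0.06;  python3 - <<'E'
from h import *
R=toolR(-2.095);h=np.array([.608,-.3015,.148]);plan(h+ -R[:,2]*.10,R)
E
```

```text
t: 1.1
position: [0.5947, -0.2686, 0.2336]
eef_rot: [-3.102, -0.494, 0.001]
ft_force: [0.2, -0.9, -0.1]
opening: 0.0851
finger_force: 0.0
t: 2.02
position: [0.6313, -0.2569, 0.233]
eef_rot: [2.382, 1.372, -0.736]
ft_force: [-1.4, -0.4, -0.6]
opening: 0.0601
finger_force: 0.0
t 2.02 turn [-0.0009 -0.0005 -0.0011] min rows 0.0
shift in current axes [ 0.0065  0.0021 -0.0015] in target axes [ 0.0065  0.0021 -0.0015] len 0.007 f [-1.39 -0.44 -0.58] q [-0.32  0.8   0.76 -0.59  1.69  0.16]
```

```bash
python3 jog.py '0.0065 0.002 0.02 0 0 0;0 0 0.03 0 0 0;0 0 0.025 0 0 0;0 0 0.015 0 0 0;0 0 0.015 0 0 0;0 0 0.0115 0 0 0;0 0 0 0 0 0;0 0 0 0 0 0;0 0 0 0 0 0' -
python3 - <<'E'
from h import *
from rig import manip, camrig
R=toolR(-2.095);h=np.array([.608,-.3015,.148]);plan(h+ R[:,2]*.019,R)
s=manip.get_state();print('tool f',R.T@s['ft_force'])
cs=[]
for n,(x,y) in {'top':(340,140),'side':(280,190)}.items():
    c=camrig.camera(n)['pixels'];cs.append(cv2.resize(c[y:y+120,x:x+100],None,fx=4,fy=4,interpolation=cv2.INTER_CUBIC))
cv2.imwrite('pics/g1.png',np.hstack(cs))
E
```

```text
t: 2.77
position: [0.6032, -0.3112, 0.1352]
eef_rot: [2.38, 1.37, -0.735]
ft_force: [-0.1, 0.7, 0.2]
opening: 0.0599
finger_force: 0.0
t 2.77 turn [ 0.0017  0.0004 -0.0023] min rows 0.0
shift in current axes [ 0.0017 -0.0007  0.0023] in target axes [ 0.0017 -0.0007  0.0024] len 0.003 f [-0.11  0.75  0.15] q [-0.41  0.81  0.99 -0.6   1.44  0.23]
tool f [ 0.40270549 -0.46744547 -0.4595202 ]
```

View pics/g1.png

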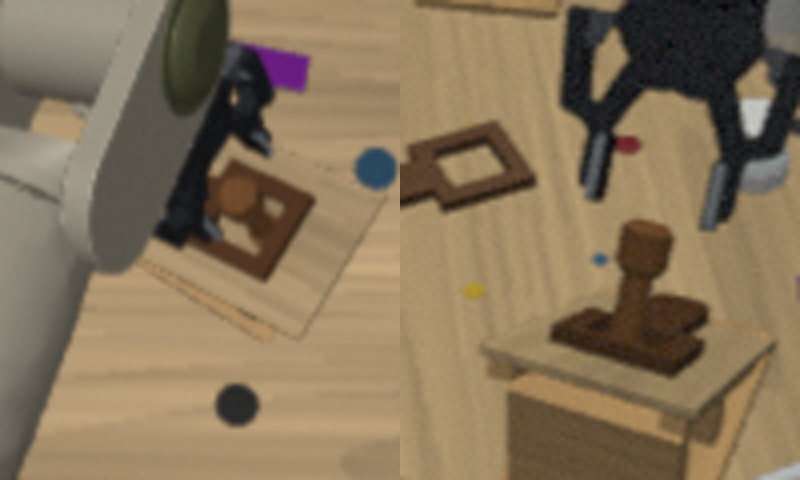

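Run:
```python
from h import *
print(tri({'top':(399,188.5),'side':(343.7,242.5)}))
print(proj('top',[[.6032,-.3112,.1352]]),proj('side',[[.6032,-.3112,.1352]]))
print('head c',proj('top',[[.608,-.3015,.148]]),proj('side',[[.608,-.3015,.148]]))
from rig import manip, camrig
R=Ro.from_rotvec(manip.get_state()['eef_rot']).as_matrix();p=manip.get_state()['position']
for k in (0,.01,.02,.03):
  for s in(-1,1):
    q=p-R[:,2]*k+s*R[:,1]*.03;print(k,s,proj('top',[q])[0].round(1),proj('side',[q])[0].round(1), q.round(3))
```

```text
(array([ 0.61457436, -0.29327049,  0.16855368]), array([ 0.23558242, -1.52743379, -1.23134379,  0.12354329]))
[[402.95715358 192.11949804]] [[338.37780023 259.87487046]]
head c [[400.55260628 190.00148738]] [[339.89496807 252.38197587]]
0 -1 [397.4 201.1] [325.7 256.3] [ 0.577 -0.296  0.135]
0 1 [408.2 183. ] [351.4 263.4] [ 0.629 -0.326  0.135]
0.01 -1 [396.3 199.9] [326.6 252. ] [ 0.58  -0.291  0.143]
0.01 1 [407.2 181.7] [352.4 258.9] [ 0.632 -0.321  0.143]
0.02 -1 [395.2 198.7] [327.6 247.6] [ 0.583 -0.286  0.151]
0.02 1 [406.2 180.4] [353.4 254.5] [ 0.635 -0.316  0.152]
0.03 -1 [394.  197.5] [328.5 243.2] [ 0.586 -0.281  0.16 ]
0.03 1 [405.1 179. ] [354.4 250.1] [ 0.638 -0.311  0.16 ]
```

Run:
```python
from h import *
R=Ro.from_rotvec([-3.10106408,-.4938,0]).as_matrix();p=np.array([.163,-.4987,.1972])
for k in (0,.013,.03):
  for s in(-1,1):
    q=p-R[:,2]*k+s*R[:,1]*.0425;print(k,s,proj('top',[q])[0].round(1),proj('side',[q])[0].round(1))
A=cv2.imread('pics/side0.png')[280:360,30:120]
from rig import manip, camrig
B=camrig.camera('side')['pixels'][190:270,290:380]
cv2.imwrite('pics/g2.png',np.hstack([cv2.resize(i,None,fx=4.4,fy=4.4,interpolation=cv2.INTER_CUBIC) for i in(A,B)]))
print(manip.get_state()['position'])
```

```text
0 -1 [461.8 364.1] [ 91.1 320.3]
0 1 [492.3 354.4] [ 93.2 361.3]
0.013 -1 [463.7 365.9] [ 88.6 315.3]
0.013 1 [494.6 356.1] [ 90.4 356.4]
0.03 -1 [466.2 368.4] [ 85.2 308.6]
0.03 1 [497.6 358.3] [ 86.7 349.6]
[ 0.60327268 -0.31083326  0.1349102 ]
```

View pics/g2.png

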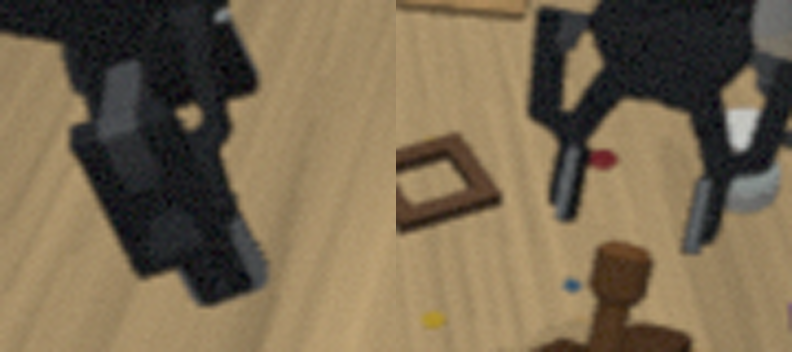

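```bash
python3 jog.py '0 0 0.01 0 0 0;0 0 0.01 0 0 0;0 0 0 0 0 0;0 0 0 0 0 0' -
python3 - <<'E'
from h import *
from rig import manip, camrig
cs=[]
for n,(x,y) in {'top':(350,150),'side':(290,190)}.items():
    c=camrig.camera(n)['pixels'];cs.append(cv2.resize(c[y:y+80,x:x+80],None,fx=5,fy=5,interpolation=cv2.INTER_CUBIC))
cv2.imwrite('pics/g3.png',np.hstack(cs))
E
```

```text
t: 3.25
position: [0.5964, -0.3212, 0.1166]
eef_rot: [2.381, 1.373, -0.739]
ft_force: [0.2, -0.5, 0.7]
opening: 0.0603
finger_force: 0.0
```

View pics/g3.png

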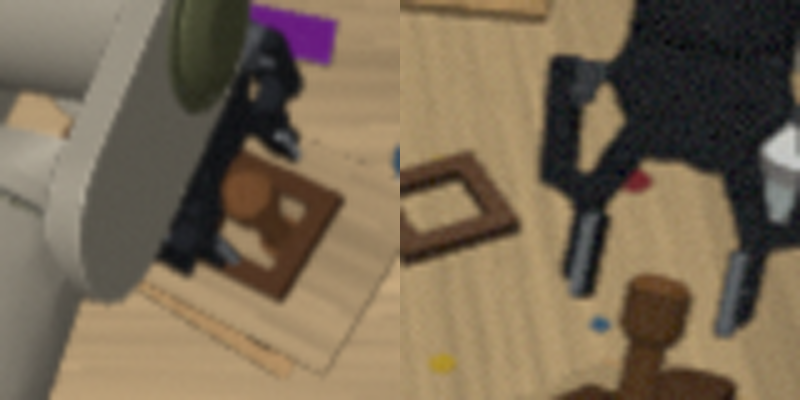

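Run:
```python
from h import *
from rig import manip, camrig
Rt=toolR(-2.095);pos=manip.get_state()['position'];print(pos)
for a,b in (((409.4,181),(355,257)),((397,202.4),(326,248.6)),((399.6,188.1),(341.4,247))):
    x,f=tri({'top':a,'side':b});print(x,f.round(1),'rel TCP in tool axes',(Rt.T@(x-pos)).round(4))
print(Rt)
```

```text
[ 0.59706068 -0.32101976  0.11764129]
[ 0.63527898 -0.32521357  0.15254522] [ 0.1 -0.7 -0.5  0.1] rel TCP in tool axes [-0.0069  0.0352 -0.0376]
[ 0.57630084 -0.29121646  0.1537601 ] [ 0.2 -1.3 -1.   0.1] rel TCP in tool axes [-0.0077 -0.0329 -0.0385]
[ 0.6121053  -0.29638746  0.15881717] [-0.   0.1  0.1 -0. ] rel TCP in tool axes [ 0.0006  0.0007 -0.0503]
[[ 0.41310009  0.8657228  -0.28261698]
 [ 0.71451186 -0.50052377 -0.48882386]
 [-0.56464247  0.         -0.82533561]]
```

```bash
python3 jog.py '0 0 0.006 0 0 0;0 0 0.006 0 0 0;0 0 0 0 0 0;0 0 0 0 0 0' -
python3 - <<'E'
from h import *
from rig import manip, camrig
c=camrig.camera('side')['pixels'];d=camrig.camera('top')['pixels']
cv2.imwrite('pics/g4.png',np.hstack([cv2.resize(c[220:300,290:370],None,fx=5,fy=5,interpolation=cv2.INTER_CUBIC),cv2.resize(d[150:230,350:430],None,fx=5,fy=5,interpolation=cv2.INTER_CUBIC)]))
E
```

```text
t: 3.68
position: [0.5933, -0.3269, 0.1071]
eef_rot: [2.38, 1.373, -0.738]
ft_force: [0.2, 0.7, 0.3]
opening: 0.0605
finger_force: 0.0
```

View pics/g4.png

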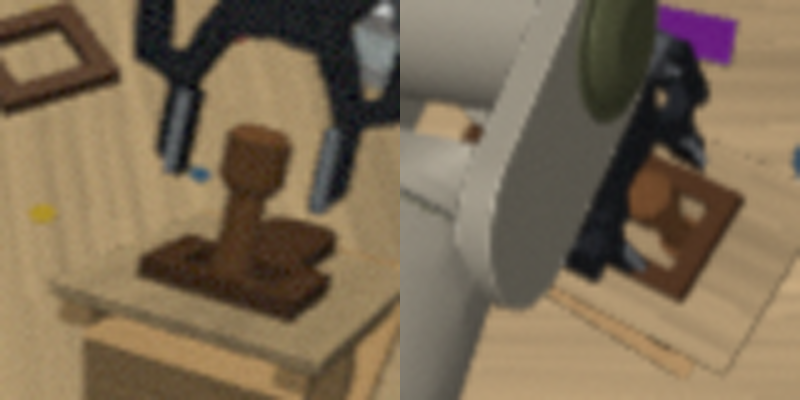

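```bash
python3 jog.py '0 0 0 0 0 0;0 0 0 0 0 0;0 0 0 0 0 0;0 0 0 0 0 0' 0.028; python3 jog.py '0 0 0 0 0 0;0 0 0 0 0 0;0 0 0 0 0 0;0 0 0 0 0 0' 0.0
```

```text
t: 4.12
position: [0.5943, -0.3269, 0.108]
eef_rot: [2.379, 1.372, -0.735]
ft_force: [3.2, -1.0, 0.8]
opening: 0.029
finger_force: 36.9
t: 4.45
position: [0.5942, -0.3268, 0.1081]
eef_rot: [2.379, 1.372, -0.735]
ft_force: [4.8, 0.6, 2.1]
opening: 0.0284
finger_force: 59.0
```

```bash
cat > f.py <<'E'
from h import *
from rig import manip, camrig
s=manip.get_state();R=Ro.from_rotvec(s['eef_rot']).as_matrix()
print('t %.2f'%s['t'],'tool f',(R.T@s['ft_force']).round(2),'out(mm)',(-R[:,2]@s['position']*1000).round(2),'op',s['opening'].round(4))
E
python3 f.py; for i in 1 2 3; do python3 jog.py '0 0.0003 -0.0003 0 0 0;0 0 0 0 0 0' >/dev/null; python3 f.py; done
```

```text
Traceback (most recent call last):
  File "f.py", line 4, in <module>
    print('t %.2f'%s['t'],'tool f',(R.T@s['ft_force']).round(2),'out(mm)',(-R[:,2]@s['position']*1000).round(2),'op',s['opening'].round(4))
                                                                                                                     ^^^^^^^^^^^^^^^^^^
AttributeError: 'float' object has no attribute 'round'
Traceback (most recent call last):
  File "f.py", line 4, in <module>
    print('t %.2f'%s['t'],'tool f',(R.T@s['ft_force']).round(2),'out(mm)',(-R[:,2]@s['position']*1000).round(2),'op',s['opening'].round(4))
                                                                                                                     ^^^^^^^^^^^^^^^^^^
AttributeError: 'float' object has no attribute 'round'
Traceback (most recent call last):
  File "f.py", line 4, in <module>
    print('t %.2f'%s['t'],'tool f',(R.T@s['ft_force']).round(2),'out(mm)',(-R[:,2]@s['position']*1000).round(2),'op',s['opening'].round(4))
                                                                                                                     ^^^^^^^^^^^^^^^^^^
AttributeError: 'float' object has no attribute 'round'
Traceback (most recent call last):
  File "f.py", line 4, in <module>
    print('t %.2f'%s['t'],'tool f',(R.T@s['ft_force']).round(2),'out(mm)',(-R[:,2]@s['position']*1000).round(2),'op',s['opening'].round(4))
                                                                                                                     ^^^^^^^^^^^^^^^^^^
AttributeError: 'float' object has no attribute 'round'
```

```bash
sed -i "s/s\['opening'\].round(4)/round(s['opening'],4)/" f.py; python3 f.py; python3 jog.py '0 0 -0.0003 0 0 0;0 0 0 0 0 0' >/dev/null; python3 f.py;python3 jog.py '0 0 -0.0003 0 0 0;0 0 0 0 0 0' >/dev/null; python3 f.py
```

```text
t 4.95 tool f [-0.23  0.05 -1.14] out(mm) 98.04 op 0.0281
t 5.12 tool f [-0.32  0.05  1.79] out(mm) 98.13 op 0.0281
t 5.28 tool f [-0.74 -0.44  4.23] out(mm) 98.43 op 0.028
```

```bash
python3 jog.py '0 0 -0.0003 0 0 0;0 0 0 0 0 0' >/dev/null; python3 f.py;python3 jog.py '0 0 -0.0003 0 0 0;0 0 0 0 0 0' >/dev/null; python3 f.py;python3 jog.py '0 0 -0.0003 0 0 0;0 0 0 0 0 0' >/dev/null; python3 f.py
```

```text
t 5.45 tool f [ 0.77 -0.24  5.69] out(mm) 98.64 op 0.0283
t 5.62 tool f [-1.33 -0.78  9.47] out(mm) 98.93 op 0.0282
t 5.78 tool f [-1.72  1.07  8.96] out(mm) 99.11 op 0.0281
```

```bash
python3 jog.py '0 0 -0.0002 0 0 0;0 0 0 0 0 0' >/dev/null; python3 f.py;python3 jog.py '0 0 -0.0002 0 0 0;0 0 0 0 0 0' >/dev/null; python3 f.py;python3 jog.py '0 0 -0.0002 0 0 0;0 0 0 0 0 0' >/dev/null; python3 f.py
```

```text
t 5.95 tool f [-0.99  0.37 10.08] out(mm) 99.27 op 0.0281
t 6.12 tool f [-0.73  0.91 11.  ] out(mm) 99.4 op 0.0282
t 6.28 tool f [-2.07  1.01 11.42] out(mm) 99.58 op 0.028
```

```bash
python3 jog.py '0 0 -0.0002 0 0 0;0 0 0 0 0 0' >/dev/null; python3 f.py;python3 jog.py '0 0 -0.0002 0 0 0;0 0 0 0 0 0;0 0 0 0 0 0' >/dev/null; python3 f.py;python3 jog.py '0 0 0 0 0 0' >/dev/null; python3 f.py
```

```text
t 6.45 tool f [-2.31  1.18 12.27] out(mm) 99.7 op 0.028
t 6.70 tool f [-2.59  0.44 12.77] out(mm) 99.89 op 0.0282
t 6.78 tool f [-1.23  1.42 12.6 ] out(mm) 99.87 op 0.028
```

```bash
python3 jog.py '0 0 -0.0002 0 0 0;0 0 0 0 0 0;0 0 0 0 0 0' >/dev/null; python3 f.py;python3 jog.py '0 0 0 0 0 0;0 0 0 0 0 0;0 0 0 0 0 0' >/dev/null; python3 f.py; python3 jog.py '0 0 0.0006 0 0 0;0 0 0.0006 0 0 0;0 0 0.0003 0 0 0;0 0 0 0 0 0' ; python3 f.py
```

```text
t 7.03 tool f [-1.35  2.01 14.36] out(mm) 99.99 op 0.0279
t 7.28 tool f [-1.32  1.88 13.49] out(mm) 99.98 op 0.0282
t: 7.62
position: [0.5945, -0.3264, 0.1087]
eef_rot: [2.381, 1.373, -0.739]
ft_force: [-3.0, -4.7, -6.5]
opening: 0.0287
finger_force: 60.5
t 7.62 tool f [-0.96 -0.2   8.49] out(mm) 98.95 op 0.0287
```

```bash
python3 jog.py '0 0 0.0005 0 0 0;0 0 0.0004 0 0 0;0 0 0 0 0 0;0 0 0 0 0 0' >/dev/null; python3 f.py; python3 jog.py '0 0 0 0 0 0;0 0 0 0 0 0;0 0 0 0 0 0;0 0 0 0 0 0;0 0 0 0 0 0' 0.062; python3 f.py
```

```text
t 7.95 tool f [-1.17 -1.28  6.3 ] out(mm) 98.19 op 0.0281
t: 8.37
position: [0.5951, -0.3265, 0.109]
eef_rot: [2.379, 1.372, -0.736]
ft_force: [-0.2, -0.6, -0.2]
opening: 0.0619
finger_force: 0.0
t 8.37 tool f [-0.37  0.15  0.5 ] out(mm) 97.57 op 0.0619
```

```bash
python3 jog.py '0 0 -0.025 0 0 0;0 0 -0.04 0 0 0;0 0 -0.04 0 0 0;0 0 -0.005 0 0 0;0 0 0 0 0 0' -
python3 - <<'E'
from h import *
R=toolR(-2.095);h=np.array([.608,-.3015,.148]);print('rel at grip',R.T@(np.array([.5951,-.3265,.109])-h))
R=toolR(-1.871);h=np.array([.598,.2491,.150]);plan(h-R[:,2]*.06,R)
E
```

```text
t: 8.78
position: [0.6275, -0.2717, 0.202]
eef_rot: [2.376, 1.372, -0.731]
ft_force: [-0.6, -0.1, -0.9]
opening: 0.062
finger_force: 0.0
rel at grip [-0.00117073  0.00134527  0.04805444]
t 8.78 turn [-0.1204  0.0008 -0.1864] min rows 1.8
shift in current axes [ 0.3881 -0.2927 -0.2647] in target axes [ 0.4328 -0.1822 -0.293 ] len 0.554 f [-0.56 -0.08 -0.91] q [-0.34  0.8   0.83 -0.59  1.61  0.19]
```

```bash
python3 jog.py '0 0 0 -0.0602 0 -0.0932;0 0 0 -0.0602 0 -0.0932;0.031 -0.013 -0.021 0 0 0;0.031 -0.013 -0.021 0 0 0;0.031 -0.013 -0.021 0 0 0;0.031 -0.013 -0.021 0 0 0;0.031 -0.013 -0.021 0 0 0;0.031 -0.013 -0.021 0 0 0;0.031 -0.013 -0.021 0 0 0;0.031 -0.013 -0.021 0 0 0;0.031 -0.013 -0.021 0 0 0;0.031 -0.013 -0.021 0 0 0' - ;python3 jog.py '0.031 -0.013 -0.021 0 0 0;0.031 -0.013 -0.021 0 0 0;0.031 -0.013 -0.021 0 0 0;0.031 -0.013 -0.021 0 0 0;0 0 0 0 0 0;0 0 0 0 0 0'
python3 - <<'E'
from h import *
R=toolR(-1.871);h=np.array([.598,.2491,.150]);plan(h-R[:,2]*.06,R)
E
```

```text
t: 9.78
position: [0.6126, 0.1244, 0.1968]
eef_rot: [2.181, 1.607, -0.684]
ft_force: [0.5, 0.1, 0.6]
opening: 0.0623
finger_force: 0.0
t: 10.28
position: [0.6081, 0.2831, 0.1942]
eef_rot: [2.178, 1.61, -0.685]
ft_force: [0.1, -0.6, -0.1]
opening: 0.0616
finger_force: 0.0
t 10.28 turn [-0.0067  0.0031  0.0046] min rows 0.1
shift in current axes [-0.0043  0.0003 -0.0035] in target axes [-0.0043  0.0004 -0.0035] len 0.006 f [ 0.1  -0.59 -0.06] q [ 0.44  1.06  0.36 -0.5   2.1   0.57]
```

```bash
python3 jog.py '-0.005 0.0015 0.02 -0.0067 0.0031 0.0046;0 0 0.02 0 0 0;0 0 0.02 0 0 0;0 0 0.015 0 0 0;0 0 0.01 0 0 0;0 0 0 0 0 0;0 0 0 0 0 0' - ; python3 f.py
python3 - <<'E'
from h import *
R=toolR(-1.871);h=np.array([.598,.2491,.150]);plan(h+R[:,2]*.048,R)
from rig import manip, camrig
c=camrig.camera('side')['pixels'];d=camrig.camera('top')['pixels']
cv2.imwrite('pics/g5.png',np.hstack([cv2.resize(i,None,fx=6,fy=6,interpolation=cv2.INTER_CUBIC) for i in(c[110:175,275:340],d[150:215,170:235])]))
E
```

```text
t: 10.87
position: [0.5942, 0.2301, 0.1304]
eef_rot: [2.183, 1.601, -0.672]
ft_force: [0.3, 0.4, -0.6]
opening: 0.0621
finger_force: 0.0
t 10.87 tool f [0.68 0.17 0.24] out(mm) 330.99 op 0.0621
t 10.87 turn [-0.0009 -0.0018 -0.0046] min rows 0.0
shift in current axes [ 0.0048 -0.002   0.021 ] in target axes [ 0.0048 -0.002   0.021 ] len 0.022 f [ 0.29  0.36 -0.58] q [ 0.38  0.93  0.78 -0.47  1.81  0.67]
```

View pics/g5.png

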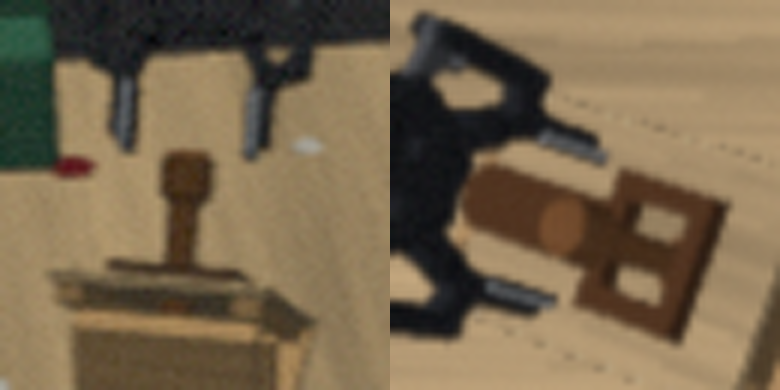

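Fingers straddle the left head, centred, with tips at its top. 21 mm more is needed.

```bash
python3 jog.py '0.003 -0.001 0.011 0 0 0;0 0 0.01 0 0 0;0 0 0 0 0 0;0 0 0 0 0 0' - >/dev/null; python3 f.py; python3 jog.py '0 0 0 0 0 0;0 0 0 0 0 0;0 0 0 0 0 0;0 0 0 0 0 0;0 0 0 0 0 0;0 0 0 0 0 0' 0.0 ; python3 f.py;  python3 jog.py '0 0 -0.0003 0 0 0;0 0 0 0 0 0' >/dev/null; python3 f.py;python3 jog.py '0 0 -0.0003 0 0 0;0 0 0 0 0 0' >/dev/null; python3 f.py
```

```text
t 11.30 tool f [ 0.04 -0.65 -0.11] out(mm) 310.0 op 0.0619
t: 11.8
position: [0.5915, 0.2234, 0.1121]
eef_rot: [2.182, 1.603, -0.665]
ft_force: [4.6, 3.9, 4.1]
opening: 0.028
finger_force: 59.6
t 11.80 tool f [ 1.93  3.27 -6.27] out(mm) 308.89 op 0.028
t 11.97 tool f [ 0.71  4.3  -3.34] out(mm) 309.18 op 0.0281
t 12.13 tool f [ 1.44  4.38 -3.31] out(mm) 309.49 op 0.028
```

```bash
python3 jog.py '0 0.0004 -0.0004 0 0 0;0 0 0 0 0 0' >/dev/null; python3 f.py;python3 jog.py '0 0 -0.0004 0 0 0;0 0 0 0 0 0' >/dev/null; python3 f.py;python3 jog.py '0 0 -0.0004 0 0 0;0 0 0 0 0 0' >/dev/null; python3 f.py;python3 jog.py '0 0 -0.0004 0 0 0;0 0 0 0 0 0' >/dev/null; python3 f.py
```

```text
t 12.30 tool f [ 0.34  4.4  -1.15] out(mm) 310.42 op 0.0279
t 12.47 tool f [0.15 4.63 1.2 ] out(mm) 310.77 op 0.0279
t 12.63 tool f [0.57 5.08 2.94] out(mm) 311.15 op 0.0282
t 12.80 tool f [-1.26  6.27  3.45] out(mm) 311.54 op 0.0282
```

```bash
python3 jog.py '0 0.0006 -0.0004 0 0 0;0 0 0 0 0 0' >/dev/null; python3 f.py;python3 jog.py '0 0 -0.0005 0 0 0;0 0 0 0 0 0' >/dev/null; python3 f.py;python3 jog.py '0 0 -0.0005 0 0 0;0 0 0 0 0 0' >/dev/null; python3 f.py;python3 jog.py '0 0 -0.0005 0 0 0;0 0 0 0 0 0' >/dev/null; python3 f.py
```

```text
t 12.97 tool f [-1.23  2.08  4.82] out(mm) 312.68 op 0.0281
t 13.13 tool f [-1.5   2.05  4.64] out(mm) 313.13 op 0.0282
t 13.30 tool f [-0.61  1.63  4.72] out(mm) 313.57 op 0.0279
t 13.47 tool f [-1.27  1.01  4.16] out(mm) 314.03 op 0.0279
```

Plateau at about 4.5 N, so this is the sliding (unglued) peg. I'll draw it on slowly.

```bash
python3 jog.py '0 0 -0.001 0 0 0;0 0 -0.001 0 0 0;0 0 -0.001 0 0 0;0 0 -0.001 0 0 0;0 0 -0.001 0 0 0;0 0 -0.001 0 0 0;0 0 -0.001 0 0 0;0 0 -0.001 0 0 0' >/dev/null; python3 f.py; python3 jog.py '0 0 -0.001 0 0 0;0 0 -0.001 0 0 0;0 0 -0.001 0 0 0;0 0 -0.001 0 0 0;0 0 -0.001 0 0 0;0 0 -0.001 0 0 0;0 0 -0.001 0 0 0;0 0 -0.001 0 0 0' >/dev/null; python3 f.py; python3 jog.py '0 0 -0.0008 0 0 0;0 0 -0.0008 0 0 0;0 0 -0.0008 0 0 0;0 0 0 0 0 0' >/dev/null; python3 f.py
```

```text
t 14.13 tool f [-0.77 -0.74  4.83] out(mm) 321.95 op 0.0277
t 14.80 tool f [-1.46 -1.46  4.62] out(mm) 329.88 op 0.028
t 15.13 tool f [ 0.1  -1.42  4.13] out(mm) 332.22 op 0.0284
```

```bash
python3 jog.py '0 0 -0.0005 0 0 0;0 0 -0.0005 0 0 0;0 0 0 0 0 0' >/dev/null; python3 f.py; python3 jog.py '0 0 -0.0005 0 0 0;0 0 -0.0005 0 0 0;0 0 0 0 0 0' >/dev/null; python3 f.py;python3 jog.py '0 0 -0.0004 0 0 0;0 0 -0.0003 0 0 0;0 0 0 0 0 0' >/dev/null; python3 f.py;python3 jog.py '0 0 -0.0004 0 0 0;0 0 0 0 0 0' >/dev/null; python3 f.py;python3 jog.py '0 0 -0.0004 0 0 0;0 0 0 0 0 0' >/dev/null; python3 f.py
```

```text
t 15.38 tool f [-0.71 -2.01  4.05] out(mm) 333.18 op 0.0279
t 15.63 tool f [-0.21 -1.11  4.5 ] out(mm) 334.2 op 0.0279
t 15.88 tool f [-0.69 -0.96  3.49] out(mm) 334.86 op 0.028
t 16.05 tool f [-0.44 -0.99  3.31] out(mm) 335.28 op 0.0283
t 16.22 tool f [-0.52 -1.53  3.57] out(mm) 335.67 op 0.0283
```

```bash
python3 jog.py '0 0 -0.0004 0 0 0;0 0 0 0 0 0' >/dev/null; python3 f.py; python3 jog.py '0 0 -0.0004 0 0 0;0 0 0 0 0 0' >/dev/null; python3 f.py;python3 jog.py '0 0 -0.0004 0 0 0;0 0 0 0 0 0' >/dev/null; python3 f.py;python3 jog.py '0 0 -0.0004 0 0 0;0 0 0 0 0 0' >/dev/null; python3 f.py;python3 jog.py '0 0 -0.0004 0 0 0;0 0 0 0 0 0' >/dev/null; python3 f.py
```

```text
t 16.38 tool f [-0.12 -1.28  5.13] out(mm) 336.1 op 0.0279
t 16.55 tool f [-0.99 -1.16  5.64] out(mm) 336.47 op 0.0283
t 16.72 tool f [-0.27 -0.36  7.94] out(mm) 336.89 op 0.0281
t 16.88 tool f [-0.54 -0.88  9.45] out(mm) 337.32 op 0.0282
t 17.05 tool f [-1.11 -0.74 10.86] out(mm) 337.74 op 0.0279
```

```bash
python3 jog.py '0 0 -0.0003 0 0 0;0 0 0 0 0 0' >/dev/null; python3 f.py; python3 jog.py '0 0 -0.0003 0 0 0;0 0 0 0 0 0' >/dev/null; python3 f.py
```

```text
t 17.22 tool f [-1.15 -1.05 12.07] out(mm) 338.03 op 0.0278
t 17.38 tool f [-1.08 -1.73 11.7 ] out(mm) 338.36 op 0.0281
```

```bash
python3 jog.py '0 0 -0.0003 0 0 0;0 0 0 0 0 0' >/dev/null; python3 f.py; python3 jog.py '0 0 -0.0001 0 0 0;0 0 0 0 0 0;0 0 0 0 0 0' >/dev/null; python3 f.py; python3 jog.py '0 0 0.0003 0 0 0;0 0 0.0003 0 0 0;0 0 0.0002 0 0 0;0 0 0 0 0 0' >/dev/null; python3 f.py; python3 jog.py '0 0 0 0 0 0;0 0 0 0 0 0;0 0 0 0 0 0;0 0 0 0 0 0;0 0 0 0 0 0' 0.062 >/dev/null; python3 f.py;  python3 jog.py '0 0 -0.01 0 0 0;0 0 -0.025 0 0 0;0 0 -0.025 0 0 0;0 0 0 0 0 0'
python3 - <<'E'
from h import *
from rig import manip, camrig
for n,(x,y) in {'top':(170,150),'side':(275,110)}.items():
    c=camrig.camera(n)['pixels'];cv2.imwrite(f'pics/L_{n}.png',c)
yaw=.268
c=np.array([.5372,-.0421,0]);u=np.array([np.cos(yaw),np.sin(yaw),0])
R=np.c_[-u,np.cross([0,0,-1],-u),[0,0,-1]]
plan(c-u*.062+[0,0,.06],R)
E
```

```text
t 17.55 tool f [-1.09 -0.44 12.92] out(mm) 338.65 op 0.0283
t 17.80 tool f [-1.17 -0.73 13.03] out(mm) 338.77 op 0.028
t 18.13 tool f [-0.65 -1.59 10.75] out(mm) 337.93 op 0.0282
t 18.55 tool f [-0.23  0.23  0.37] out(mm) 337.78 op 0.0622
t: 18.88
position: [0.6072, 0.2725, 0.1883]
eef_rot: [2.183, 1.603, -0.658]
ft_force: [0.6, 0.7, 1.4]
opening: 0.062
finger_force: 0.0
t 18.98 turn [-0.6329  0.3512 -2.0665] min rows 17.5
shift in current axes [-0.2221 -0.0258  0.3007] in target axes [ 0.2115 -0.2833  0.1242] len 0.375 f [-0.73 -0.36 -0.08] q [ 0.43  1.01  0.49 -0.48  2.01  0.6 ]
```

```bash
python3 jog.py '0 0 -0.02 0 0 0;-0.0297 -0.0029 0.0261 0 0 0;-0.0297 -0.0029 0.0261 0 0 0;-0.0297 -0.0029 0.0261 0 0 0;-0.0297 -0.0029 0.0261 0 0 0;-0.0297 -0.0029 0.0261 0 0 0;-0.0297 -0.0029 0.0261 0 0 0;-0.0297 -0.0029 0.0261 0 0 0;-0.0297 -0.0029 0.0261 0 0 0;-0.0297 -0.0029 0.0261 0 0 0;0 0 0 0 0 0' 0.06; python3 jog.py '0 0 0 -0.0352 0.0195 -0.1148;0 0 0 -0.0352 0.0195 -0.1148;0 0 0 -0.0352 0.0195 -0.1148;0 0 0 -0.0352 0.0195 -0.1148;0 0 0 -0.0352 0.0195 -0.1148;0 0 0 -0.0352 0.0195 -0.1148;0 0 0 -0.0352 0.0195 -0.1148;0 0 0 -0.0352 0.0195 -0.1148;0 0 0 -0.0352 0.0195 -0.1148' ->/dev/null; python3 jog.py '0 0 0 -0.0352 0.0195 -0.1148;0 0 0 -0.0352 0.0195 -0.1148;0 0 0 -0.0352 0.0195 -0.1148;0 0 0 -0.0352 0.0195 -0.1148;0 0 0 -0.0352 0.0195 -0.1148;0 0 0 -0.0352 0.0195 -0.1148;0 0 0 -0.0352 0.0195 -0.1148;0 0 0 -0.0352 0.0195 -0.1148;0 0 0 -0.0352 0.0195 -0.1148;0 0 0 0 0 0;0 0 0 0 0 0' -
cat > s.py <<'E'
from h import *
yaw=.268
c=np.array([.5372,-.0421,0]);u=np.array([np.cos(yaw),np.sin(yaw),0])
R=np.c_[-u,np.cross([0,0,-1],-u),[0,0,-1]]
plan(c-u*.066+[0,0,.06],R)
E
python3 s.py
```

```text
t: 19.9
position: [0.4848, -0.035, 0.1587]
eef_rot: [2.185, 1.6, -0.678]
ft_force: [0.2, 0.5, 0.0]
opening: 0.0601
finger_force: 0.0
t: 21.57
position: [0.4884, -0.0304, 0.1595]
eef_rot: [0.412, -3.113, 0.003]
ft_force: [0.6, 0.0, -0.4]
opening: 0.0602
finger_force: 0.0
t 21.57 turn [-0.0015 -0.0018 -0.0049] min rows 0.0
shift in current axes [ 0.0217 -0.0241  0.0995] in target axes [ 0.022  -0.0242  0.0995] len 0.105 f [ 0.62  0.03 -0.45] q [-0.3   0.27  1.66 -0.    1.21 -2.13]
```

```bash
python3 jog.py '0.022 -0.024 0.02 0 0 -0.005;0 0 0.035 0 0 0;0 0 0.035 0 0 0;0 0 0.03 0 0 0;0 0 0.01 0 0 0;0 0 0 0 0 0;0 0 0 0 0 0' 0.048; python3 s.py; python3 f.py; python3 jog.py '0 0 0.004 0 0 0;0 0 0.004 0 0 0;0 0 0 0 0 0' - ; python3 f.py
```

```text
t: 22.15
position: [0.4745, -0.0594, 0.0313]
eef_rot: [-0.425, 3.113, -0.004]
ft_force: [-0.3, -1.0, 1.2]
opening: 0.0479
finger_force: 0.0
t 22.15 turn [-0.0023 -0.0003  0.0037] min rows 0.0
shift in current axes [ 0.001  -0.     -0.0287] in target axes [ 0.001   0.     -0.0287] len 0.029 f [-0.3  -1.    1.16] q [-0.37  0.42  1.83 -0.    0.89 -2.21]
t 22.15 tool f [ 0.55 -0.88 -1.16] out(mm) 30.97 op 0.0479
t: 22.4
position: [0.4744, -0.0595, 0.0227]
eef_rot: [-0.427, 3.112, -0.003]
ft_force: [1.0, 0.9, 0.3]
opening: 0.048
finger_force: 0.0
t 22.40 tool f [-1.15  0.56 -0.28] out(mm) 22.38 op 0.048
```

```bash
python3 jog.py '0 0 0.005 0 0 0;0 0 0.004 0 0 0;0 0 0.003 0 0 0;0 0 0 0 0 0' - >/dev/null ; python3 f.py; python3 jog.py '0 0 0.003 0 0 0;0 0 0.002 0 0 0;0 0 0 0 0 0' - >/dev/null; python3 f.py;  python3 jog.py '0 0 0.002 0 0 0;0 0 0.001 0 0 0;0 0 0 0 0 0' - >/dev/null; python3 f.py; python3 jog.py '0 0 0.002 0 0 0;0 0 0.001 0 0 0;0 0 0 0 0 0' - >/dev/null; python3 f.py
```

```text
t 22.73 tool f [0.48 0.48 0.12] out(mm) 10.39 op 0.048
t 22.98 tool f [ 0.78 -0.37 -0.24] out(mm) 5.41 op 0.0483
t 23.23 tool f [ 0.43  0.04 -0.6 ] out(mm) 2.46 op 0.048
t 23.48 tool f [-1.08 -0.6   0.25] out(mm) -0.53 op 0.0482
```

```bash
python3 jog.py '0 0 0.002 0 0 0;0 0 0.002 0 0 0;0 0 0 0 0 0' - >/dev/null ; python3 f.py; python3 jog.py '0 0 0.002 0 0 0;0 0 0.002 0 0 0;0 0 0 0 0 0' - >/dev/null; python3 f.py;  python3 jog.py '0 0 0.001 0 0 0;0 0 0.001 0 0 0;0 0 0 0 0 0' - >/dev/null; python3 f.py; python3 jog.py '0 0 0.001 0 0 0;0 0 0.001 0 0 0;0 0 0 0 0 0' - >/dev/null; python3 f.py
```

```text
t 23.73 tool f [ 0.31 -0.15 -0.45] out(mm) -4.6 op 0.0482
t 23.98 tool f [-0.01  0.6   0.46] out(mm) -8.59 op 0.048
t 24.23 tool f [-0.19  0.02 -0.68] out(mm) -10.55 op 0.048
t 24.48 tool f [0.36 0.18 0.19] out(mm) -12.54 op 0.0482
```

```bash
python3 jog.py '0 0 0.001 0 0 0;0 0 0.001 0 0 0;0 0 0 0 0 0' - >/dev/null ; python3 f.py; python3 jog.py '0 0 0.001 0 0 0;0 0 0.001 0 0 0;0 0 0 0 0 0' - >/dev/null; python3 f.py;  python3 jog.py '0 0 0.001 0 0 0;0 0 0.001 0 0 0;0 0 0 0 0 0' - >/dev/null; python3 f.py; python3 jog.py '0 0 0.001 0 0 0;0 0 0.001 0 0 0;0 0 0 0 0 0' - >/dev/null; python3 f.py;  python3 jog.py '0 0 0.001 0 0 0;0 0 0.001 0 0 0;0 0 0 0 0 0' - >/dev/null; python3 f.py
```

```text
t 24.73 tool f [-0.1  -0.14  0.86] out(mm) -14.54 op 0.0479
t 24.98 tool f [ 0.03 -0.16 -0.29] out(mm) -16.55 op 0.0479
t 25.23 tool f [-0.1   0.03 -0.21] out(mm) -18.54 op 0.0478
t 25.48 tool f [ 0.47 -0.07 -0.31] out(mm) -20.53 op 0.0479
t 25.73 tool f [ 0.32  0.17 -0.33] out(mm) -22.53 op 0.0479
```

```bash
python3 jog.py '0 0 0.001 0 0 0;0 0 0.001 0 0 0;0 0 0 0 0 0' - >/dev/null ; python3 f.py; python3 jog.py '0 0 0.001 0 0 0;0 0 0 0 0 0' - >/dev/null; python3 f.py;  python3 jog.py '0 0 0.001 0 0 0;0 0 0 0 0 0' - >/dev/null; python3 f.py; python3 jog.py '0 0 0.001 0 0 0;0 0 0 0 0 0' - >/dev/null; python3 f.py;  python3 jog.py '0 0 0.001 0 0 0;0 0 0 0 0 0' - >/dev/null; python3 f.py
```

```text
t 25.98 tool f [ 0.72  0.48 -0.37] out(mm) -24.53 op 0.0479
t 26.15 tool f [-0.39 -0.19 -0.44] out(mm) -25.56 op 0.0482
t 26.32 tool f [-0.47 -0.12  0.34] out(mm) -26.53 op 0.0478
t 26.48 tool f [-0.63 -0.56 -0.08] out(mm) -27.53 op 0.0483
t 26.65 tool f [-0.09 -0.25  0.4 ] out(mm) -28.53 op 0.0478
```

```bash
python3 jog.py '0 0 0.001 0 0 0;0 0 0.001 0 0 0;0 0 0 0 0 0' - >/dev/null ; python3 f.py; python3 jog.py '0 0 0.001 0 0 0;0 0 0 0 0 0' - >/dev/null; python3 f.py;  python3 jog.py '0 0 0.001 0 0 0;0 0 0 0 0 0' - >/dev/null; python3 f.py
python3 - <<'E'
from h import *
from rig import manip, camrig
c=camrig.camera('side')['pixels'];cv2.imwrite('pics/sp.png',c)
p=manip.get_state()['position'];print(proj('side',[p,p+[0,0,.03]]))
E
```

```text
t 26.90 tool f [-0.03  0.8  -0.66] out(mm) -30.53 op 0.0477
t 27.07 tool f [-0.18  0.5   0.2 ] out(mm) -31.54 op 0.048
t 27.23 tool f [0.79 0.75 0.92] out(mm) -32.54 op 0.0478
[[276.6256634  246.27609436]
 [276.04773941 238.44842665]]
```

Run:
```python
from h import *
c=cv2.imread('pics/sp.png').astype(int)
for y in range(205,256,2):
    print(y,''.join('T' if (r-b>22 and r<120) else ('#' if max(b,g,r)<75 else ('g' if abs(r-b)<22 and r<140 else '.')) for b,g,r in c[y,245:320]))
```

```text
205 ................T#######################T..................................
207 ..................T##################T.....................................
209 ...................T#################T.....................................
211 ...................T##################.....................................
213 ....................##################T....................................
215 ....................T############ggg##T....................................
217 ......................T##########gggg#.....................................
219 ......................T###########ggggg....................................
221 .......................T###########ggggg#g............TTTTTT...............
223 ........................g#################.....TTTTTTTTTTTTTTT.............
225 ........................##################TTTTTTTTTTTT#T#TTTTTT............
227 .........................#################TTTTT#TTTTTT....TTTTTT...........
229 ........................T#################TTTT.............TTTTTTT.........
231 ........................T################TTTT...........
[... 279 characters left out ...]
TTTTTTTTTTTTTTTg#########TTTTTTTTTTTTT#TTTTTT...............
241 .....TTTTTTTTTTTTTTTTTTTTTTTTT#g######T......T###TTTTT.....................
243 .....TTTTTTTTTTTTTTTTTTTT##TTTTg###.TT.....................................
245 .....TTTTTTTTTTTTTTTTTTT...................................................
247 ......TTTTTT#TTTTT.........................................................
249 ...........................................................................
251 ...........................................................................
253 ...........................................................................
255 ...........................................................................
```

Run:
```python
from h import *
from rig import manip, camrig
s=manip.get_state();R=Ro.from_rotvec(s['eef_rot']).as_matrix();p=s['position'].copy()
for z in(-.003,0,.004,.008):
  for d in(.024,.034):
    for w in (-.011,.011):
      q=p+R[:,1]*d*(-1 if R[1,1]>0 else 1)+R[:,0]*w;q[2]=z;print(z,d,w,proj('side',[q])[0].round(1))
```

```text
-0.003 0.024 -0.011 [282.5 242.6]
-0.003 0.024 0.011 [275.2 244.7]
-0.003 0.034 -0.011 [283.7 244.8]
-0.003 0.034 0.011 [276.3 246.9]
0 0.024 -0.011 [282.5 241.8]
0 0.024 0.011 [275.1 243.9]
0 0.034 -0.011 [283.7 244. ]
0 0.034 0.011 [276.3 246.1]
0.004 0.024 -0.011 [282.4 240.7]
0.004 0.024 0.011 [275.  242.8]
0.004 0.034 -0.011 [283.6 242.9]
0.004 0.034 0.011 [276.2 245. ]
0.008 0.024 -0.011 [282.4 239.7]
0.008 0.024 0.011 [274.9 241.7]
0.008 0.034 -0.011 [283.6 241.8]
0.008 0.034 0.011 [276.1 243.9]
```

```bash
python3 jog.py '0 0 0.001 0 0 0;0 0 0 0 0 0' - >/dev/null ; python3 f.py; python3 jog.py '0 0 0.001 0 0 0;0 0 0 0 0 0' - >/dev/null; python3 f.py;  python3 jog.py '0 0 0.001 0 0 0;0 0 0 0 0 0' - >/dev/null; python3 f.py;  python3 jog.py '0 0 0.001 0 0 0;0 0 0 0 0 0' - >/dev/null; python3 f.py
```

```text
t 27.45 tool f [-0.07 -0.    0.23] out(mm) -33.52 op 0.0481
t 27.62 tool f [-0.01 -0.27  0.05] out(mm) -34.55 op 0.0478
t 27.78 tool f [ 0.1  -0.04 -0.33] out(mm) -35.55 op 0.0479
t 27.95 tool f [ 2.32  1.6  -8.1 ] out(mm) -36.02 op 0.048
```

```bash
python3 jog.py '0 0 -0.002 0 0 0;0 0 -0.0022 0 0 0;0 0 0 0 0 0' - >/dev/null ; python3 f.py; python3 jog.py '0 0 0 0 0 0;0 0 0 0 0 0;0 0 0 0 0 0;0 0 0 0 0 0;0 0 0 0 0 0' 0.0 ; python3 f.py
```

```text
t 28.20 tool f [-0.66 -0.07 -0.63] out(mm) -32.23 op 0.0481
t: 28.62
position: [0.4743, -0.0596, -0.0321]
eef_rot: [0.428, -3.112, 0.003]
ft_force: [-1.6, -0.2, 6.4]
opening: 0.0341
finger_force: 60.3
t 28.62 tool f [ 1.59  0.25 -6.37] out(mm) -32.11 op 0.0341
```

```bash
python3 jog.py '0 0 -0.003 0 0 0;0 0 -0.007 0 0 0;0 0 0 0 0 0;0 0 0 0 0 0' -; python3 jog.py '0 0 -0.03 0 0 0;0 0 -0.04 0 0 0;0 0 -0.04 0 0 0;0 0 -0.04 0 0 0;0 0 -0.03 0 0 0;0 0 0 0 0 0' -; python3 f.py
cat > p.py <<'E'
from h import *
import sys
xs,h=map(float,sys.argv[1:3]);yaw=-2.095
R=toolR(yaw);P=panelR(yaw)
root=np.array([.608,-.3015,.148])-P[:,2]*.06+P[:,1]*.0013
S=root+P@[xs,0,h];plan(S-R@[-.0653,0,-.0321],R)
E
python3 p.py -.002 .12
```

```text
t: 28.95
position: [0.4744, -0.0597, -0.0221]
eef_rot: [0.427, -3.112, 0.003]
ft_force: [-0.2, 0.1, -0.3]
opening: 0.0339
finger_force: 59.8
t: 29.45
position: [0.4767, -0.0601, 0.1633]
eef_rot: [-0.426, 3.104, -0.011]
ft_force: [0.8, -0.4, 0.1]
opening: 0.0342
finger_force: 60.2
t 29.45 tool f [-0.7  -0.65 -0.12] out(mm) 158.53 op 0.0342
t 29.45 turn [ 0.7098 -0.2747  2.2773] min rows 19.2
shift in current axes [-0.113  -0.2187  0.0328] in target axes [-0.0423  0.2358  0.0656] len 0.248 f [ 0.85 -0.44  0.13] q [-0.37  0.24  1.69 -0.    1.2  -2.21]
```

```bash
python3 jog.py '0 0 -0.03 0.0355 -0.0137 0.1139;0 0 0 0.0355 -0.0137 0.1139;0 0 0 0.0355 -0.0137 0.1139;0 0 0 0.0355 -0.0137 0.1139;0 0 0 0.0355 -0.0137 0.1139;0 0 0 0.0355 -0.0137 0.1139;0 0 0 0.0355 -0.0137 0.1139;0 0 0 0.0355 -0.0137 0.1139;0 0 0 0.0355 -0.0137 0.1139;0 0 0 0.0355 -0.0137 0.1139' - >/dev/null; python3 jog.py '0 0 0 0.0355 -0.0137 0.1139;0 0 0 0.0355 -0.0137 0.1139;0 0 0 0.0355 -0.0137 0.1139;0 0 0 0.0355 -0.0137 0.1139;0 0 0 0.0355 -0.0137 0.1139;0 0 0 0.0355 -0.0137 0.1139;0 0 0 0.0355 -0.0137 0.1139;0 0 0 0.0355 -0.0137 0.1139;0 0 0 0.0355 -0.0137 0.1139;0 0 0 0.0355 -0.0137 0.1139;0 0 0 0 0 0' -; python3 p.py -.002 .12
```

```text
t: 31.2
position: [0.4744, -0.0593, 0.186]
eef_rot: [2.387, 1.375, -0.75]
ft_force: [-0.1, 0.3, -0.9]
opening: 0.034
finger_force: 60.2
t 31.2 turn [-0.0122  0.0026  0.0026] min rows 0.1
shift in current axes [-0.0295  0.2391  0.0813] in target axes [-0.0291  0.2382  0.0841] len 0.254 f [-0.14  0.27 -0.86] q [-0.06  0.45  1.46 -0.53  1.54  0.56]
```

```bash
python3 jog.py '-0.0042 0.034 0 -0.0122 0.0026 0.0026;-0.0042 0.034 0 0 0 0;-0.0042 0.034 0 0 0 0;-0.0042 0.034 0 0 0 0;-0.0042 0.034 0 0 0 0;-0.0042 0.034 0 0 0 0;-0.0042 0.034 0 0 0 0;0 0 0.04 0 0 0;0 0 0.04 0 0 0;0 0 0 0 0 0;0 0 0 0 0 0' -; python3 p.py -.002 .12; python3 f.py
python3 - <<'E'
from h import *
from rig import manip, camrig
c=camrig.camera('top')['pixels'];d=camrig.camera('side')['pixels']
cv2.imwrite('pics/pl.png',np.hstack([cv2.resize(i,None,fx=5,fy=5,interpolation=cv2.INTER_CUBIC) for i in(c[140:240,345:425],d[200:300,290:370])]))
E
```

```text
t: 32.12
position: [0.6446, -0.2384, 0.135]
eef_rot: [2.378, 1.384, -0.74]
ft_force: [-0.0, 0.1, 0.6]
opening: 0.0341
finger_force: 60.2
t 32.12 turn [-0.0023 -0.0001  0.008 ] min rows 0.1
shift in current axes [-0.0003  0.0012  0.0025] in target axes [-0.0002  0.0012  0.0025] len 0.003 f [-0.01  0.11  0.58] q [-0.29  0.88  0.86 -0.58  1.56  0.28]
t 32.12 tool f [-0.25 -0.07 -0.53] out(mm) 178.57 op 0.0341
```

```bash
python3 jog.py '0 0.001 0.022 0 0 0.008;0 0 0.02 0 0 0;0 0 0 0 0 0' - >/dev/null; python3 f.py; python3 jog.py '0 0 0.006 0 0 0;0 0 0.004 0 0 0;0 0 0 0 0 0' - >/dev/null; python3 f.py;python3 jog.py '0 0 0.006 0 0 0;0 0 0.004 0 0 0;0 0 0 0 0 0' - >/dev/null; python3 f.py; python3 p.py -.002 .06
```

```text
t 32.47 tool f [-0.25  0.14  2.1 ] out(mm) 136.0 op 0.0341
t 32.72 tool f [ 0.85 -0.4   0.04] out(mm) 126.14 op 0.0341
t 32.97 tool f [0.65 0.95 0.77] out(mm) 116.1 op 0.0342
t 32.97 turn [ 0.0018 -0.001  -0.0049] min rows 0.0
shift in current axes [ 0.0002 -0.0009  0.0028] in target axes [ 0.0002 -0.0009  0.0028] len 0.003 f [ 0.88 -0.39 -1.  ] q [-0.34  0.9   0.97 -0.59  1.43  0.32]
```

```bash
python3 jog.py '0 0 0.006 0 0 0;0 0 0.007 0 0 0;0 0 0 0 0 0' - >/dev/null; python3 f.py; python3 jog.py '0 0 0.008 0 0 0;0 0 0.007 0 0 0;0 0 0 0 0 0' - >/dev/null; python3 f.py;python3 jog.py '0 0 0.006 0 0 0;0 0 0.004 0 0 0;0 0 0 0 0 0' - >/dev/null; python3 f.py; python3 p.py -.011 .012
```

```text
t 33.22 tool f [-0.58  0.26  0.63] out(mm) 102.94 op 0.0342
t 33.47 tool f [-0.53  0.55  0.43] out(mm) 87.95 op 0.0339
t 33.72 tool f [ 0.2  -0.28  1.06] out(mm) 78.06 op 0.0336
t 33.72 turn [ 0.0014 -0.001  -0.005 ] min rows 0.0
shift in current axes [ 0.0092 -0.0009  0.0126] in target axes [ 0.0092 -0.0009  0.0126] len 0.016 f [-0.45 -0.23 -0.99] q [-0.37  0.91  1.02 -0.61  1.36  0.34]
```

```bash
python3 jog.py '0.003 -0.0005 0.003 0 0 0;0.004 0 0.003 0 0 0;0 0 0 0 0 0' - >/dev/null; python3 f.py; python3 jog.py '0 0 0.002 0 0 0;0 0 0 0 0 0' - >/dev/null; python3 f.py;python3 jog.py '0 0 0.002 0 0 0;0 0 0 0 0 0' - >/dev/null; python3 f.py;  python3 jog.py '0 0 0.001 0 0 0;0 0 0 0 0 0' - >/dev/null; python3 f.py; python3 jog.py '0 0 0.001 0 0 0;0 0 0 0 0 0' - >/dev/null; python3 f.py; python3 p.py -.011 .010
```

```text
t 33.97 tool f [-0.   -0.83  0.17] out(mm) 72.19 op 0.034
t 34.13 tool f [ 0.92 -0.03  0.53] out(mm) 70.1 op 0.0341
t 34.30 tool f [0.31 0.16 0.32] out(mm) 68.11 op 0.0338
t 34.47 tool f [0.2  0.55 0.16] out(mm) 67.18 op 0.034
t 34.63 tool f [ 0.61  0.68 -0.28] out(mm) 66.17 op 0.0341
t 34.63 turn [ 0.0026 -0.0011 -0.0053] min rows 0.0
shift in current axes [ 0.0022 -0.0008  0.0035] in target axes [ 0.0023 -0.0007  0.0035] len 0.004 f [ 0.92  0.23 -0.11] q [-0.37  0.93  1.03 -0.61  1.34  0.35]
```

```bash
python3 jog.py '0 0 0.001 0 0 0;0 0 0 0 0 0' - >/dev/null; python3 f.py; python3 jog.py '0 0 0.001 0 0 0;0 0 0 0 0 0' - >/dev/null; python3 f.py;python3 jog.py '0 0 0.001 0 0 0;0 0 0 0 0 0' - >/dev/null; python3 f.py
```

```text
t 34.80 tool f [ 1.24 -0.94 -3.5 ] out(mm) 65.5 op 0.034
t 34.97 tool f [ 1.19 -2.86 -9.72] out(mm) 65.0 op 0.0339
t 35.13 tool f [  1.15  -4.96 -14.84] out(mm) 64.49 op 0.0342
```

```bash
python3 jog.py '0 0 -0.001 0 0 0;0 0 -0.001 0 0 0;0.002 0 0 0 0 0;0 0 0 0 0 0' - >/dev/null; python3 f.py; python3 jog.py '0 0 0 0 0 0;0 0 0 0 0 0;0 0 0 0 0 0;0 0 0 0 0 0;0 0 0 0 0 0' 0.052 >/dev/null; python3 f.py; python3 jog.py '0 0 -0.01 0 0 0;0 0 -0.03 0 0 0;0 0 -0.04 0 0 0;0 0 -0.04 0 0 0;0 0 -0.03 0 0 0;0 0 0 0 0 0' -; python3 jog.py '-0.02 -0.034 0 0 0 0;-0.02 -0.034 0 0 0 0;-0.02 -0.034 0 0 0 0;-0.02 -0.034 0 0 0 0;-0.02 -0.034 0 0 0 0;-0.02 -0.034 0 0 0 0;-0.02 -0.034 0 0 0 0;0 0 0 0 0 0;0 0 0 0 0 0;0 0 0 0 0 0' -
python3 - <<'E'
from h import *
from rig import manip, camrig
c=camrig.camera('top')['pixels'];d=camrig.camera('side')['pixels']
cv2.imwrite('pics/fin_top.png',c);cv2.imwrite('pics/fin_side.png',d)
A=np.zeros((600,800,3),np.uint8)
z=lambda i,k:cv2.resize(i,None,fx=k,fy=k,interpolation=cv2.INTER_CUBIC)
A[:300,:400]=z(c[150:210,350:430],5);A[:300,400:]=z(d[240:300,295:375],5)
A[300:,:400]=z(c[155:215,175:255],5);A[300:,400:]=z(d[115:175,265:345],5)
cv2.imwrite('pics/fin.png',A)
E
```

```text
t 35.47 tool f [-2.06 -0.89 -5.84] out(mm) 65.01 op 0.0341
t 35.88 tool f [-0.39  0.93 -0.36] out(mm) 65.15 op 0.052
t: 36.38
position: [0.664, -0.2106, 0.1704]
eef_rot: [2.377, 1.365, -0.718]
ft_force: [0.0, 0.3, 0.3]
opening: 0.052
finger_force: 0.0
t: 37.22
position: [0.3974, -0.1938, 0.2412]
eef_rot: [2.382, 1.367, -0.73]
ft_force: [-0.2, -0.2, 0.6]
opening: 0.0522
finger_force: 0.0
```

View pics/fin.png

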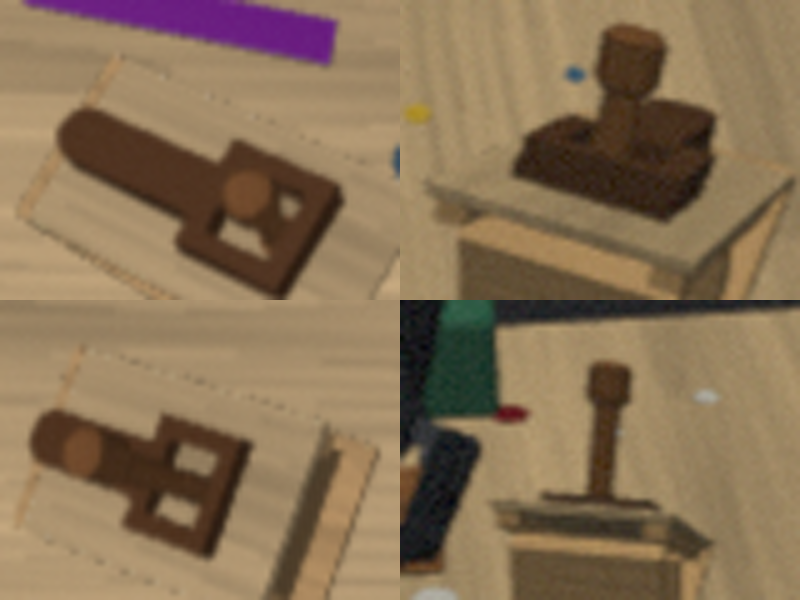

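The right panel shows the spare stacked flat and aligned on the glued peg, around its head at crop (248,195). On the left, the unglued peg stands well drawn out, with its head at crop (82,452) top and (610,385) side, and its template undisturbed. Handing in.

```bash
python3 -c "
from rig import manip, camrig
print(manip.sign_off())"
```

```text
the job is handed in; nothing more can be done
None
```

The job is handed in at about 37 s: the peg on the robot's right is glued and held at about 14 N, with the spare hung flat on its template, tail down the slope; the left peg is unglued and stands drawn out to its stop.

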